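# Dust a microscope slide in its carrier and set it on the light base

### The job

Set the slide carrier down gently and squarely on the rubber pad of the dusting station, its grip fin at the end away from the can, and let go; then press the duster's cap fully down and let it spring back up with the carrier still lying on the pad. Then move the carrier to the light base, set it down gently and flat with its glass slide centred over the round window, and let go. Keep the carrier level and leave the other things on the bench where they are.

Things in the scene. Friction and masses are not known exactly. Their poses are not given: they have to be found in the camera images.
- carrier: Loose slide carrier, about 0.16 kg: a dark steel plate 120 (x) x 60 (y) x 8 mm with a glass slide (76 x 26 mm) between two low ribs (rib tops 11 mm above the underside) and an upright aluminium grip fin at its -x end. Origin: centre of the underside; x runs from the fin end to the slide end, z up. Starts flat on the bench (z = 0) in the middle of the work area.
- fin_center (a point): Point to grip on the carrier's fin, 30 mm above the carrier's underside and 42 mm from its centre towards -x. The fin is 28 mm long (x), 12 mm thick (y; pinch it across this) and stands from 8 to 44 mm above the underside. Axes as the carrier's.
- slide_center (a point): Centre of the glass slide's top on the carrier, 16 mm from the carrier's centre towards +x, 9.5 mm above the underside. Axes as the carrier's.
- station: Fixed dusting station: aluminium base plate 295 (x) x 140 (y) x 8 mm; at its +x end an upright clamped aluminium duster can (66 mm diameter, shoulder 164 mm above the bench), axis at x = +115 mm, y = 0; at its -x end a black rubber pad. Origin: on the bench (z = 0), near the middle of the plate; x points from pad to can, z up.
- pad_center (a point): Centre of the top of the rubber pad (136 x 76 mm, top 10 mm above the bench), at x = -56 mm of the station. Axes as the station's. The carrier lies squarely on it when its centre is here with its x along the station's x (slide end towards the can, fin end away).
- cap_top (a point): Centre of the flat round top of the can's black cap (36 mm across the flat top), 200 mm above the bench when up; it moves down with the cap. A thin black spout (7 mm) leaves the cap towards the station's -x and slopes down; its tip, at x = +30 mm of the station and 105 mm above the bench, points at the slide of a carrier centred on the pad.
- cap (a joint): Travel of the sprung cap, straight down: 0 m up, 0.010 m fully down against its stop. It starts to move at about 3 N and takes about 8 N at the bottom; it springs back by itself when let go.
- light_base: Fixed low white light base, 160 (x) x 180 (y) x 36 mm, flat top, a small knob on its -x face, a round glass window in the middle of the top (88 mm diameter with a dark rim of 96 mm, flush within 1 mm, no recess). Origin: centre of the underside, on the bench. It and the station stand left and right of the carrier, either way round.
- window_center (a point): Centre of the light base's round window, 36 mm above the bench. Axes as the light base's.
- oil_bottle: Bystander, to be left alone: small brown bottle with black cap, 36 mm across, 75 mm tall. Origin: centre of its underside.
- objective: Bystander, to be left alone: steel microscope objective standing upright, 36 mm across, 58 mm tall. Origin: centre of its underside.
- petri_stack: Bystander, to be left alone: stack of clear petri dishes, 90 mm across, 48 mm tall. Origin: centre of its underside.
- wash_bottle: Bystander, to be left alone: white plastic bottle, 70 mm across, 170 mm tall. Origin: centre of its underside.
- mug: Bystander, to be left alone: white mug, 80 mm across plus handle, 95 mm tall. Origin: centre of its underside.
- slide_box: Bystander, to be left alone: closed wooden slide box, 100 x 180 x 34 mm. Origin: centre of its underside.
- stain_jar: Bystander, to be left alone: brown glass jar with steel lid, 56 mm across, 80 mm tall. Origin: centre of its underside.
Not all that is in view belongs to the job. Of the things that look like the carrier, the middle-sized one is meant. Several things have the shape of the light_base; the one meant has the colours described above.

How it is judged:
By the outcome, as a careful person would: the job done as asked, in the order asked, and still so for the second after the job is handed in, with the robot touching nothing.
It also fails if it takes over 72 s, if anything falls off the work surface, if the arm or the gripper's body presses on something with over 40 N, if the wrist force passes 120 N, or if a joint passes its speed limit or range.

### The arm

A 6-joint arm with a two-finger parallel gripper is mounted at the origin on the work surface. World frame = base frame: x ahead of the robot, y to its left, z up, the work surface at z = 0. Lengths are in mm, angles in rad, forces in N, time in s.
With the tool pointing down it reaches from about 350 to 875 mm from the base axis. Payload 4.2 kg.
Tool frame: the origin (TCP) lies on the mounting face of the last link; the fingertips stand 173 mm ahead of it and the grasp point (between the pads) lies 155 mm ahead of it; z points along the fingers, y is the line along which they close (so a half turn about z gives the same grasp; the last joint's range is limited). The gripper opens to 85 mm and grips with 20 to 120 N. Pads are 22 mm wide; open, the fingers measure 114 mm over their backs; the gripper's body (76 mm by 85 mm) begins 54 mm behind the grasp point. The pads swing forward as they close: fully open they stand 13 mm farther back than shut.
Start: joints at [-0.848, 0.385, 0.008, 0, -1.194, -0.259], TCP at [279.605, -558.946, 404.712] pointing down, gripper open.
Joint ranges: [-3.14, 3.14], [-1.21, 2.06], [-1.07, 1.41], [-3.16, 2.05], [-2.99, -0.16], [-3.1, 3.1]. Speed limits (rad/s): [2.79, 2.79, 3.14, 3.14, 3.14, 3.14].

### API

Orientations are given as a unit quaternion [x, y, z, w].
In Python, from bench import arm gives the robot as it stands.
- The arm moves only by the tool carry_out, never from a script. Its argument "rows" is a list of rows, each a list of 7 numbers: the shift along the tool's x, y, z as a fraction of full scale, then the turn, a rotation vector about the tool's x, y, z as a fraction of full scale, then the opening, from -1 (shut) to 1 (fully open). A call has 1 to 12 rows; each row is the pose to reach, as a shift and turn from the pose commanded when the call began, along the tool's axes at that moment, turning the shorter way round; what a row does not reach only later rows make up. Full scale, the value 1, is 20 cm for a shift and pi rad for a turn. A row lasts 1/8 s, in which the tool goes at most 62.5 mm and 10.7 degrees, less where a joint would pass 70% of its speed; a pose out of reach is approached as far as the arm can. A call with a number of a shift or a turn outside -1 to 1 is refused whole. A call with a gripper value outside its range is refused whole. The fingers move at their own pace and stop on an object; the grip force is fixed at half the most. Time passes only in rows, so rows that repeat a pose let the fingers close. It gives the time, the measured TCP pose, the force, the opening and the grip force at its end, in the units of the state.
- arm.read_state(): the state, without advancing time (a new reading comes with each control period).
- arm.get_image(name): name is "scene" or "side" or "wrist"; returns (picture, depth): 420x560x3 uint8, red, green, blue; 420x560 float32, mm along the optical axis (not along the pixel's ray), 0 where there is no reading.
- arm.calibration(name): a dict with "mtx" (3x3 intrinsics, pixels), "k1" (the pictures are not rectified: a ray, as slopes to the right and down, at radius r is drawn at 1 + k1 r^2 times it, then the intrinsics apply), "cam_to_world" (4x4, takes a point from camera to world coordinates). Camera axes: x right, y up, looking along -z (the intrinsics and any distortion apply to the point x, -y, -z); pixel columns grow to the right and rows downward; lengths in mm; the calibration is good to about 2 mm. A picture is of the moment at which its call begins: read the wrist's pose just before it. calibration takes no time and is no camera call; for the wrist camera it gives the pose at the moment of the call.
- arm.job_done(): hands the job in; it is judged then, once.
The state is a dict: "clock": time; "joints": joint angles; "joint_vel": joint speeds; "joint_efforts": joint torques, N m; "position": TCP position; "ee_rot": TCP orientation; "contact_force": force on the tool from outside, world axes, zero at the start; "wrist_torque": the same for the moment, N m; "gripper_width": finger opening in mm; "grasp_force": force on a finger pad.
Only numpy, scipy, OpenCV 4.12 (cv2) and the standard library are available. Lean on these libraries where they do the work, as an engineer would, in place of code of your own. Each camera call takes 0.05 s, during which the arm holds its last target. There are 200 camera calls.

## Working session

There is one attempt and no reset: what is moved stays moved. The work goes in short steps, Python scripts to look and compute and a tool call to move; the robot and the scene stay as the last step left them, time stands still between calls to the robot, and variables do not carry over. Pictures are saved under pics/ and viewed, at most 10 in all, crops included, and the job is handed in when it is done.

Besides the shell and the picture viewer there is one more tool, called after ">>>" as name(argument=value, ...) on one line, values as JSON. carry_out: Moves the arm, as the interface text tells. Its arguments: {"type":"object","properties":{"rows":{"type":"array"}},"required":["rows"]}

```bash
mkdir -p pics
cat > h.py <<'E'
import numpy as np, cv2
from scipy.spatial.transform import Rotation as R
from bench import arm
def snap(n,f):
    c=arm.calibration(n); im,d=arm.get_image(n)
    cv2.imwrite(f'pics/{f}.png',im[:,:,::-1]); np.savez(f'pics/{f}.npz',im=im,d=d,M=c['mtx'],k=c['k1'],T=c['cam_to_world'])
    return im,d
def ray(z,u,v):
    M=z['M'];k=float(z['k']);x=(u-M[0,2])/M[0,0];y=(v-M[1,2])/M[1,1]
    a,b=x,y
    for _ in range(30):
        s=1+k*(a*a+b*b);a,b=x/s,y/s
    return a,b
def onz(z,u,v,h):
    "world point of pixel on plane z=h"
    a,b=ray(z,u,v);T=z['T'];d=T[:3,:3]@np.array([a,-b,-1.]);o=T[:3,3]
    return o+d*(h-o[2])/d[2]
def dep(z,u,v):
    a,b=ray(z,u,v);dd=z['d'][int(v),int(u)];return z['T'][:3,:3]@(dd*np.array([a,-b,-1.]))+z['T'][:3,3]
def proj(z,p):
    T=z['T'];q=T[:3,:3].T@(np.asarray(p)-T[:3,3]);a,b=q[0]/-q[2],-q[1]/-q[2];s=1+float(z['k'])*(a*a+b*b)
    return z['M'][0,0]*a*s+z['M'][0,2],z['M'][1,1]*b*s+z['M'][1,2]
def L(f): return np.load(f'pics/{f}.npz')
def plan(p,yaw=None):
    "row shift/turn to bring grasp point to p (world), tool down with yaw of tool y"
    s=arm.read_state();Rt=R.from_quat(s['ee_rot']);t=np.array(s['position'])
    tgt=np.array(p)+[0,0,155]
    Rn=Rt if yaw is None else R.from_matrix(np.array([[np.sin(yaw),np.cos(yaw),0],[-np.cos(yaw),np.sin(yaw),0],[0,0,-1]]).T@np.eye(3) if 0 else np.column_stack([[np.sin(yaw),-np.cos(yaw),0],[np.cos(yaw),np.sin(yaw),0],[0,0,-1]]))
    print('shift',np.round(Rt.inv().apply(tgt-t)/200,4),'turn',np.round((Rt.inv()*Rn).as_rotvec()/np.pi,4))
E
python3 - <<'E'
from h import *
a,_=snap('scene','s0');snap('side','d0')
s=arm.read_state();print(s, R.from_quat(s['ee_rot']).as_matrix().round(3))
b=cv2.imread('pics/s0.png');cv2.imwrite('pics/s0b.png',cv2.resize(b,(800,600)))
b=cv2.imread('pics/d0.png');cv2.imwrite('pics/d0b.png',cv2.resize(b,(800,600)))
for n in('scene','side','wrist'):print(n,arm.calibration(n)['cam_to_world'].round(2))
E
```

```text
{'clock': 0.1, 'joints': array([-8.48377578e-01,  3.85475910e-01,  6.73614645e-03, -4.51972660e-04,
       -1.19400140e+00, -2.58602099e-01]), 'joint_vel': array([-0.00080682,  0.00017577,  0.00292354,  0.00159288, -0.00103905,
        0.00025539]), 'joint_efforts': array([-4.38848647e-04, -3.93320417e+01,  1.88930404e+01,  4.19798568e+00,
       -2.62975249e-03,  6.05823061e-06]), 'position': array([ 279.54890789, -558.78266496,  403.72006708]), 'ee_rot': array([-2.29753942e-01,  9.73248240e-01,  9.56714656e-04, -2.72798321e-04]), 'contact_force': array([-0.64958514, -0.34797639,  0.26856346]), 'wrist_torque': array([-0.04597787, -0.05665347,  0.00725116]), 'grasp_force': 0.0, 'gripper_width': 85.23961714881935} [[-0.894 -0.447 -0.001]
 [-0.447  0.894  0.002]
 [ 0.     0.002 -1.   ]]
scene [[-4.90000e-01 -5.30000e-01  6.90000e-01  1.34072e+03]
 [ 8.70000e-01 -3.00000e-01  3.90000e-01  4.45620e+02]
 [-0.00000e+00  7.90000e-01  6.10000e-01  8.73690e+02]
 [ 0.00000e+00  0.00000e+00  0.00000e+00  1.00000e+00]]
side [[-7.5000e-01  3.6000e-01 -5.5000e-01 -2.6128e+02]
 [-6.6000e-01 -4.3000e-01  6.2000e-01  8.7612e+02]
 [-1.0000e-02  8.3000e-01  5.6000e-01  9.4533e+02]
 [ 0.0000e+00  0.0000e+00  0.0000e+00  1.0000e+00]]
wrist [[-4.5000e-01 -8.5000e-01 -2.7000e-01  2.1250e+02]
 [ 8.9000e-01 -4.3000e-01 -1.3000e-01 -5.9276e+02]
 [ 0.0000e+00 -3.0000e-01  9.5000e-01  3.7299e+02]
 [ 0.0000e+00  0.0000e+00  0.0000e+00  1.0000e+00]]
```

View pics/s0b.png

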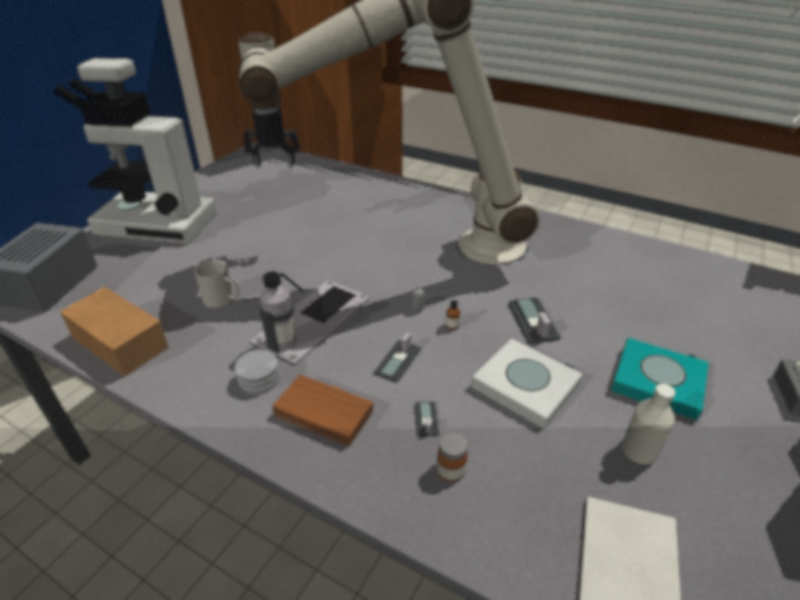

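View pics/d0b.png

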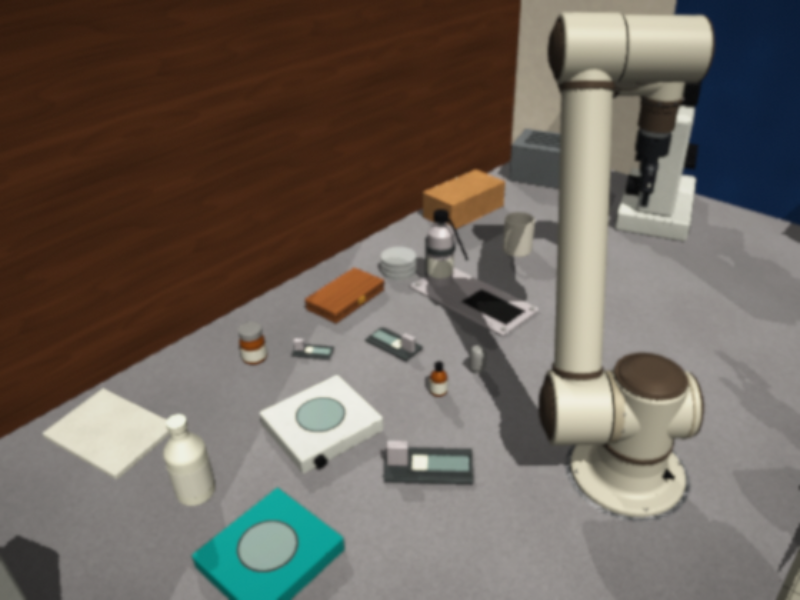

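The scene view (800x600) shows three carrier-like things: (398,358), small (427,418) and large (534,318). The middle-sized one is (398,358). The white base is at (527,380), the teal decoy at (662,372), and the station has its pad at (332,302) and its can at (277,315). I'll check these in a close crop.

Run:
```python
import cv2
b=cv2.imread('pics/s0.png')[180:320,155:425];cv2.imwrite('pics/c1.png',cv2.resize(b,(800,415),interpolation=cv2.INTER_CUBIC))
from h import *
z=L('s0')
for n,u,v in [('M',398,358),('S',427,418),('Lg',534,318),('base',527,375),('pad',332,302),('mug',212,270),('petri',257,360)]:
    print(n,dep(z,u*.7,v*.7).round(1))
```

```text
M [563.3  -2.1   6.1]
S [701.1 142.2  25.3]
Lg [276.6 224.4   7. ]
base [503.3 279.6  36.9]
pad [ 469.5 -250.5    9.5]
mug [ 566.7 -561.5   64.8]
petri [ 751.8 -249.5   42.7]
```

View pics/c1.png

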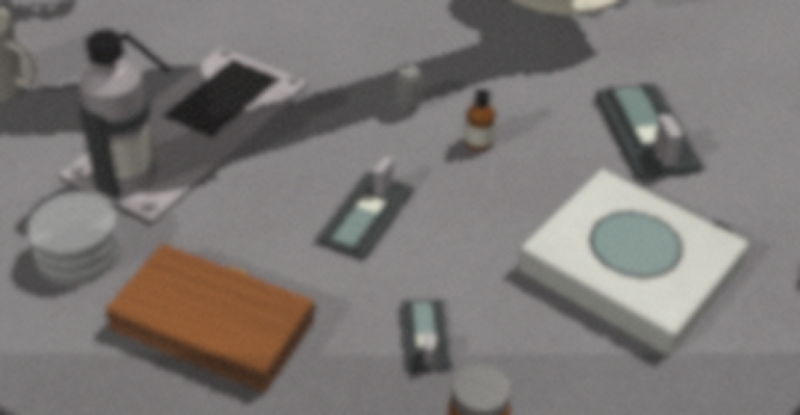

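The crop confirms the middle carrier at crop (365,215), fin at the upper end (383,178). Pad corners (222,60),(278,75),(212,135),(165,112); base top corners (603,170),(748,243),(670,335),(520,250).

Run:
```python
from h import *
z=L('s0');f=lambda x,y,h:onz(z,155+x/2.963,180+y/2.963,h)[:2].round(1)
def show(n,pts,h):
    P=[f(*p,h) for p in pts];print(n,P,'mean',np.mean(P,0).round(1))
show('car',[(318,242),(362,257),(412,188),(370,172)],8)
print('fin top',f(383,166,44),'slide',f(352,222,9.5))
show('pad',[(222,60),(278,75),(212,135),(165,112)],10)
show('plate',[(222,50),(305,82),(150,220),(62,173)],8)
show('win',[(590,243),(682,245),(637,211),(636,277)],36)
show('base',[(603,170),(748,243),(670,335),(520,250)],36)
print('cap',f(103,42,200))
```

```text
car [array([633.3, -21.4]), array([629.5,  30.3]), array([510.5,  27. ]), array([510.1, -27.3])] mean [570.8   2.2]
fin top [5.292e+02 1.000e-01] slide [591.1  -4.1]
pad [array([ 417.8, -298.2]), array([ 409.7, -217.4]), array([ 546.2, -221.7]), array([ 538.8, -297.2])] mean [ 478.1 -258.6]
plate [array([ 397.6, -312.7]), array([ 403.3, -181.2]), array([ 694.3, -198.6]), array([ 683.2, -334.5])] mean [ 544.6 -256.8]
win [array([522.1, 239.1]), array([479.2, 323.3]), array([453.6, 266.2]), array([544.4, 296.2])] mean [499.8 281.2]
base [array([409.5, 211.9]), array([443.6, 382.5]), array([599.6, 348.8]), array([566., 180.])] mean [504.7 280.8]
cap [ 654.8 -260.5]
```

>>> carry_out(rows=[[-0.648, 0.514, 0, 0, 0, 0.1476, 1], [-0.648, 0.514, 0, 0, 0, 0.1476, 1], [-0.648, 0.514, 0, 0, 0, 0.1476, 1], [-0.648, 0.514, 0, 0, 0, 0.1476, 1]])

```text
clock: 0.6
position: [350.4, -406.7, 404.8]
ee_rot: [-0.002, 1.0, 0.0, -0.0]
contact_force: [0.4, -1.1, -0.0]
gripper_width: 85.4
grasp_force: 0.0
```

>>> carry_out(rows=[[-0.35, 0.75, 0, 0, 0, 0, 1], [-0.35, 0.75, 0, 0, 0, 0, 1], [-0.35, 0.75, 0, 0, 0, 0, 1], [-0.35, 0.75, 0, 0, 0, 0, 1]])

```text
clock: 1.1
position: [420.3, -257.8, 404.6]
ee_rot: [-0.002, 1.0, 0.0, -0.0]
contact_force: [-0.9, 0.9, 1.3]
gripper_width: 84.9
grasp_force: 0.0
```

Run:
```python
from h import *
s=arm.read_state();print(s['clock'],s['position'].round(1),R.from_quat(s['ee_rot']).as_matrix().round(3),s['joints'].round(2))
snap('wrist','w1');b=cv2.imread('pics/w1.png');cv2.imwrite('pics/w1b.png',cv2.resize(b,(800,600),interpolation=cv2.INTER_CUBIC))
```

```text
1.1 [ 420.3 -257.8  404.6] [[-1.    -0.004 -0.   ]
 [-0.004  1.     0.   ]
 [ 0.     0.    -1.   ]] [-0.22  0.16 -0.31 -0.   -1.11 -1.35]
```

View pics/w1b.png

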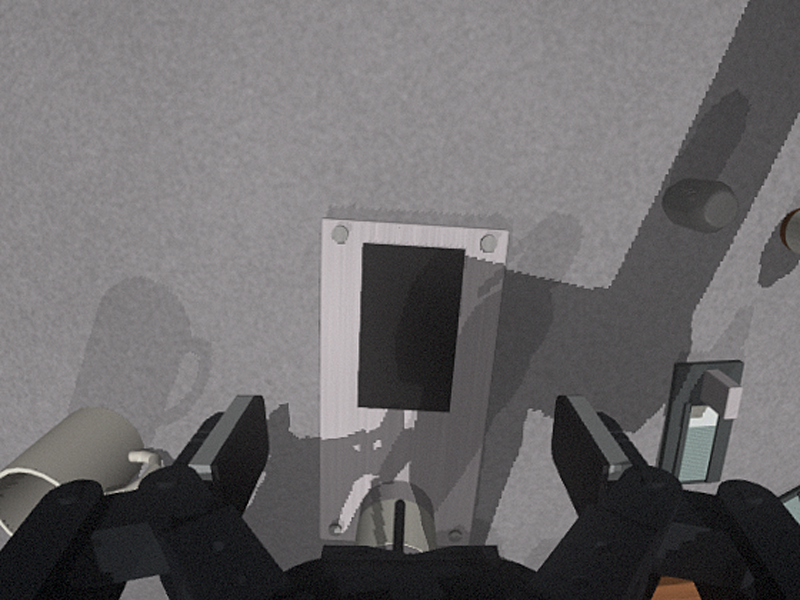

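The wrist view shows the pad clearly, with corners (363,243),(465,250),(449,411),(358,407), and the plate end at (322,219),(508,231). The carrier is at right (675,362),(743,361), with its fin at (722,390).

Run:
```python
from h import *
z=L('w1');f=lambda x,y,h:onz(z,(x+.5)*.7-.5,(y+.5)*.7-.5,h)[:2].round(1)
P=[f(*p,10) for p in [(363,243),(465,250),(449,411),(358,407)]];print(P,np.mean(P,0))
Q=[f(*p,8) for p in [(322,219),(508,231),(481,541),(320,541)]];print(Q)
an=lambda a,b:np.arctan2(*(b-a)[::-1]);print('yaw',an(P[0],P[3]),an(P[1],P[2]),an(P[0],P[1])-np.pi/2,an(Q[0],Q[3]),an(Q[1],Q[2]),an(Q[0],Q[1])-np.pi/2)
C=[f(*p,8) for p in [(675,362),(743,361),(727,481),(661,484)]];print(C,np.mean(C,0),an(C[1],C[2]))
print('fin',[f(*p,44) for p in [(707,371),(726,370),(742,388)]])
plan([525,1,140],np.pi/2)
```

```text
[array([ 409.5, -292.3]), array([ 414.5, -216.7]), array([ 548.7, -224.9]), array([ 545.3, -299.9])] [ 479.5  -258.45]
[array([ 392. , -322.3]), array([ 400.4, -185. ]), array([ 687.4, -190.5]), array([ 688.2, -340.4])]
yaw -0.05590633556568322 -0.061026957874426684 -0.0660413859492206 -0.06103146932674814 -0.019161417620186492 -0.06110373729133589
[array([506.3, -38.9]), array([506.1,  22.3]), array([626.8,  35.8]), array([627. , -29.1])] [566.55   -2.475] 0.1113846260283255
fin [array([498.1, -33.3]), array([497.5, -17.9]), array([513. ,  -0.9])]Traceback (most recent call last):
  File "<stdin>", line 8, in <module>
  File "h.py", line 28, in plan
    Rn=Rt if yaw is None else R.from_matrix(np.array([[np.sin(yaw),np.cos(yaw),0],[-np.cos(yaw),np.sin(yaw),0],[0,0,-1]]).T@np.eye(3) if 0 else np.column_stack([[np.sin(yaw),-np.cos(yaw),0],[np.cos(yaw),np.sin(yaw),0],[0,0,-1]]))
                              ~~~~~~~~~~~~~^^^^^^^^^^^^^^^^^^^^^^^^^^^^^^^^^^^^^^^^^^^^^^^^^^^^^^^^^^^^^^^^^^^^^^^^^^^^^^^^^^^^^^^^^^^^^^^^^^^^^^^^^^^^^^^^^^^^^^^^^^^^^^^^^^^^^^^^^^^^^^^^^^^^^^^^^^^^^^^^^^^^^^^^^^^^^^^^^^^^^^^^^^
  File "scipy/spatial/transform/_rotation.pyx", line 1143, in scipy.spatial.transform._rotation.Rotation.from_matrix
ValueError: Non-positive determinant (left-handed or null coordinate frame) in rotation matrix 0: [[ 1.000000e+00  6.123234e-17  0.000000e+00]
 [-6.123234e-17  1.000000e+00  0.000000e+00]
 [ 0.000000e+00  0.000000e+00 -1.000000e+00]].
```

>>> carry_out(rows=[[-0.15, 0.65, 0, 0, 0, 0, 1], [-0.15, 0.65, 0, 0, 0, 0, 1], [-0.15, 0.65, 0, 0, 0, 0, 1]])

```text
clock: 1.52
position: [450.0, -127.8, 404.7]
ee_rot: [-0.001, 1.0, 0.0, -0.0]
contact_force: [-0.7, -0.2, 0.3]
gripper_width: 85.3
grasp_force: 0.0
```

>>> carry_out(rows=[[-0.15, 0.65, 0.2, 0, 0, 0, 1], [-0.15, 0.65, 0.2, 0, 0, 0, 1], [-0.15, 0.65, 0.2, 0, 0, 0, 1], [-0.15, 0.65, 0.2, 0, 0, 0, 1]])

```text
clock: 2.02
position: [479.8, 0.3, 364.3]
ee_rot: [0.0, 1.0, -0.0, -0.001]
contact_force: [-0.1, -0.8, -0.2]
gripper_width: 85.7
grasp_force: 0.0
```

Run:
```python
s=open('h.py').read();i=s.index('    Rn=');j=s.index('\n',i)
open('h.py','w').write(s[:i]+"    Rn=Rt if yaw is None else R.from_matrix(np.column_stack([[-np.sin(yaw),np.cos(yaw),0],[np.cos(yaw),np.sin(yaw),0],[0,0,-1]]))"+s[j:])
from h import *
s=arm.read_state();print(s['clock'],s['position'].round(1))
snap('wrist','w2');b=cv2.imread('pics/w2.png');cv2.imwrite('pics/w2b.png',cv2.resize(b,(800,600),interpolation=cv2.INTER_CUBIC))
```

```text
2.025 [4.798e+02 3.000e-01 3.643e+02]
```

View pics/w2b.png

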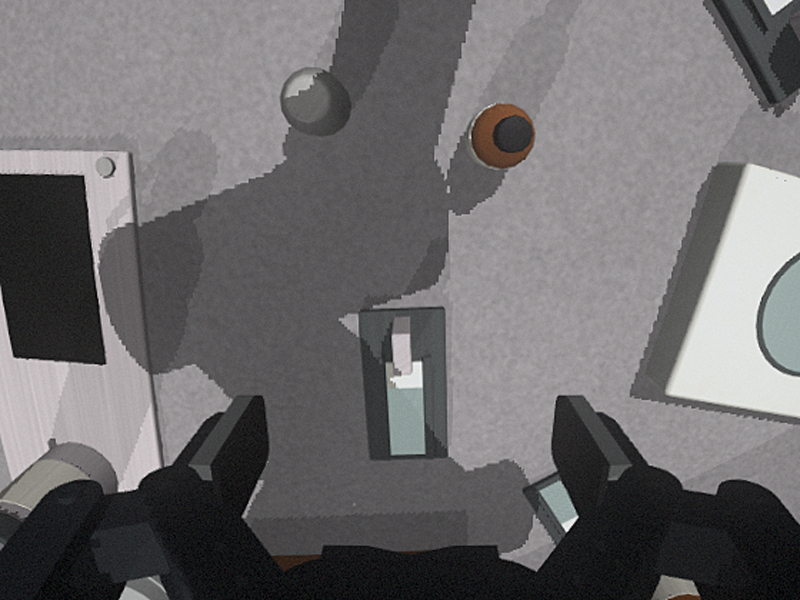

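The carrier is between the open fingers: corners (360,309),(445,307),(447,458),(371,460), fin top from (392,318) to (410,318). The objective is at (315,100) and the oil bottle at (503,135).

Run:
```python
from h import *
z=L('w2');f=lambda x,y,h:onz(z,(x+.5)*.7-.5,(y+.5)*.7-.5,h)[:2].round(1)
an=lambda a,b:np.arctan2(*(b-a)[::-1])
C=[f(*p,8) for p in [(360,309),(445,307),(447,458),(371,460)]];print(C,np.mean(C,0),an(C[1],C[2]),an(C[0],C[3]),an(C[0],C[1])-np.pi/2)
print('fin',[f(*p,44) for p in [(392,318),(410,318),(410,357),(393,357)]])
print('obj,oil',f(320,95,58),f(512,133,75))
yaw=(an(C[1],C[2])+an(C[0],C[3]))/2;c=np.mean(C,0);g=c-42*np.array([np.cos(yaw),np.sin(yaw)]);print(yaw,g)
plan([*g,32],np.pi/2+yaw)
```

```text
[array([507.4, -34.1]), array([506. ,  24.3]), array([627.1,  28.5]), array([628.9, -29.7])] [567.35  -2.75] 0.03466818520949974 0.03619817322971888 0.023968012085345825
fin [array([501.9, -10.8]), array([5.019e+02, 3.000e-01]), array([5.278e+02, 2.000e-01]), array([527.8, -10.5])]
obj,oil [374.5 -46.7] [394.4  51.2]
0.03543317921960931 [525.37636296  -4.23788214]
shift [-0.2292 -0.0193  0.8882] turn [-0.0002 -0.0002 -0.0117]
```

>>> carry_out(rows=[[-0.229, -0.019, 0.3, 0, 0, -0.0117, 1], [-0.229, -0.019, 0.55, 0, 0, -0.0117, 1], [-0.229, -0.019, 0.75, 0, 0, -0.0117, 1], [-0.229, -0.019, 0.885, 0, 0, -0.0117, 1], [-0.229, -0.019, 0.885, 0, 0, -0.0117, 1], [-0.229, -0.019, 0.885, 0, 0, -0.0117, -1], [-0.229, -0.019, 0.885, 0, 0, -0.0117, -1], [-0.229, -0.019, 0.885, 0, 0, -0.0117, -1], [-0.229, -0.019, 0.885, 0, 0, -0.0117, -1], [-0.229, -0.019, 0.885, 0, 0, -0.0117, -1], [-0.229, -0.019, 0.885, 0, 0, -0.0117, -1], [-0.229, -0.019, 0.885, 0, 0, -0.0117, -1]])

```text
clock: 3.58
position: [525.6, -2.7, 188.5]
ee_rot: [-0.019, 1.0, 0.0, 0.001]
contact_force: [-0.9, -0.4, 6.5]
gripper_width: 10.9
grasp_force: 59.7
```

>>> carry_out(rows=[[0, 0, -0.05, 0, 0, 0, -1], [0, 0, -0.15, 0, 0, 0, -1], [0, 0, -0.3, 0, 0, 0, -1], [0, 0, -0.45, 0, 0, 0, -1], [0, 0, -0.6, 0, 0, 0, -1], [0, 0, -0.6, 0, 0, 0, -1], [0, 0, -0.6, 0, 0, 0, -1]])

```text
clock: 4.45
position: [524.6, -2.9, 306.8]
ee_rot: [-0.018, 1.0, 0.0, -0.001]
contact_force: [0.3, -0.4, -1.3]
gripper_width: 11.1
grasp_force: 58.8
```

Run:
```python
from h import *
s=arm.read_state();print(s['clock'],s['position'].round(1),R.from_quat(s['ee_rot']).as_matrix().round(3),s['wrist_torque'],s['contact_force'])
snap('wrist','w3');b=cv2.imread('pics/w3.png');cv2.imwrite('pics/w3b.png',cv2.resize(b,(800,600),interpolation=cv2.INTER_CUBIC))
# depth of plate near slide -> check level
```

```text
4.45 [524.6  -2.9 306.8] [[-0.999 -0.036 -0.002]
 [-0.036  0.999  0.   ]
 [ 0.002  0.    -1.   ]] [-0.04553719  0.05083987  0.02172661] [ 0.33628999 -0.3571758  -1.27170877]
```

View pics/w3b.png

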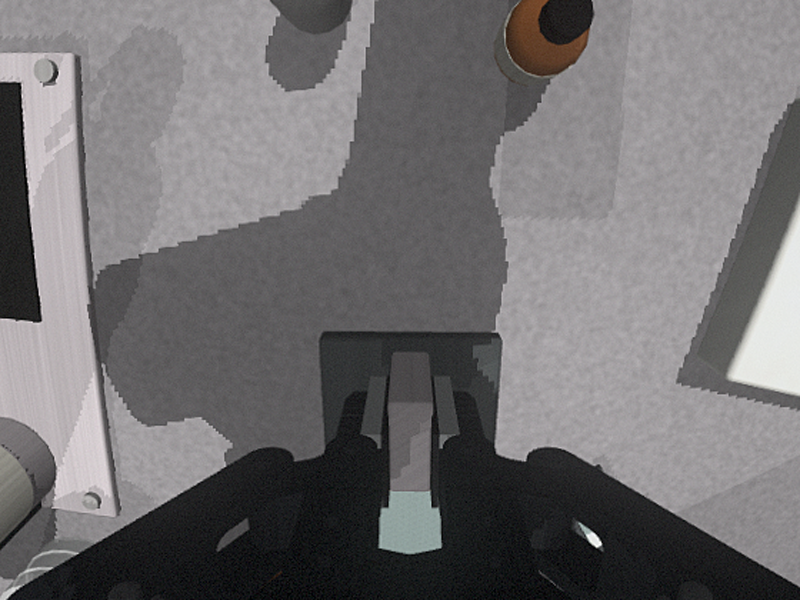

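The carrier is held: back edge (320,333)-(501,332), fin between the pads at (410,375).

Run:
```python
from h import *
z=L('w3');f=lambda x,y,h:onz(z,(x+.5)*.7-.5,(y+.5)*.7-.5,h)
A,B=f(320,333,126.5),f(501,332,126.5);print(A,B,np.hypot(*(B-A)[:2]));y=np.arctan2(B[1]-A[1],B[0]-A[0])-np.pi/2
c=(A+B)[:2]/2+60*np.array([np.cos(y),np.sin(y)]);print(y,c)
print([dep(z,u*.7,v*.7).round(1) for u,v in[(340,350),(480,350),(340,400),(480,400),(410,520),(410,375)]])
s=arm.read_state();print('side',)
im,d=snap('side','d3');zz=L('d3');u,v=proj(zz,[570,0,125]);print(u,v)
u,v=int(u),int(v);cv2.imwrite('pics/d3c.png',cv2.resize(cv2.imread('pics/d3.png')[v-70:v+70,u-90:u+90],(720,560),interpolation=cv2.INTER_CUBIC))
```

```text
[505.77830041 -32.46201215 126.5       ] [503.35714868  25.72317405 126.5       ] 58.23553785266478
0.041587145124757585 [564.5158473   -0.87490952]
[array([512. , -26.1, 125.3]), array([510.1,  19.6, 125.8]), array([530.2, -26.3, 125.6]), array([527.7,  20.9, 127. ]), array([578.4,  -0.8, 127.1]), array([510.9,  -3.2, 144.9])]
side
272.4249187718592 208.67106199626298
```

View pics/d3c.png

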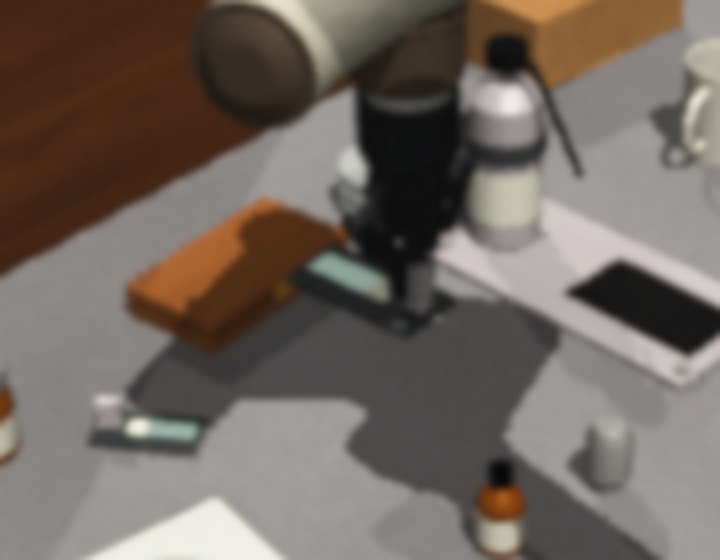

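>>> carry_out(rows=[[0.15, -0.12, 0, 0, 0, 0.01, -1], [0.3, -0.3, 0, 0, 0, 0.02, -1], [0.448, -0.484, 0, 0, 0, 0.031, -1], [0.448, -0.484, 0, 0, 0, 0.031, -1], [0.448, -0.484, 0, 0, 0, 0.031, -1]])

```text
clock: 5.18
position: [439.5, -102.9, 307.3]
ee_rot: [0.03, 1.0, -0.0, -0.0]
contact_force: [-0.2, 0.2, -1.6]
gripper_width: 10.9
grasp_force: 58.8
```

Run:
```python
from h import *
yaw=-.061
plan([438.6,-256.0,105],np.pi/2+yaw)
```

```text
shift [-0.0419 -0.7643  0.2366] turn [-0.0001 -0.0002  0.0001]
```

>>> carry_out(rows=[[-0.01, -0.2, 0, 0, 0, 0, -1], [-0.02, -0.4, 0, 0, 0, 0, -1], [-0.03, -0.6, 0.05, 0, 0, 0, -1], [-0.042, -0.764, 0.1, 0, 0, 0, -1], [-0.042, -0.764, 0.2366, 0, 0, 0, -1], [-0.042, -0.764, 0.2366, 0, 0, 0, -1], [-0.042, -0.764, 0.2366, 0, 0, 0, -1]])

```text
clock: 6.05
position: [439.4, -255.4, 260.8]
ee_rot: [0.029, 1.0, -0.0, 0.0]
contact_force: [-0.4, -0.7, -1.6]
gripper_width: 11.4
grasp_force: 59.0
```

Run:
```python
from h import *
s=arm.read_state();print(s['position'],s['contact_force'])
plan([438.6,-256.0,44],np.pi/2-.061)
snap('wrist','w4');b=cv2.imread('pics/w4.png');cv2.imwrite('pics/w4b.png',cv2.resize(b,(800,600),interpolation=cv2.INTER_CUBIC))
```

```text
[ 439.43092455 -255.43179514  260.79236987] [-0.41991269 -0.72828089 -1.58037827]
shift [ 0.0041 -0.0029  0.309 ] turn [-0.0002  0.0002  0.0007]
```

View pics/w4b.png

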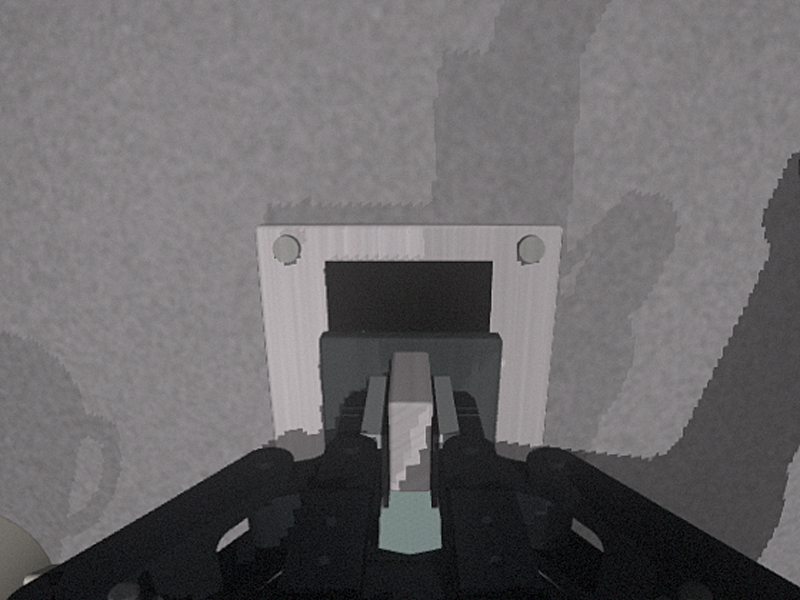

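Pad back corners (325,262),(492,262) run parallel to the carrier's back edge (320,333),(501,332). Next, the offset.

Run:
```python
from h import *
z=L('w4');f=lambda x,y,h:onz(z,(x+.5)*.7-.5,(y+.5)*.7-.5,h)[:2]
e=np.array([np.cos(.061),-np.sin(.061)]);n=np.array([e[1]*-1,e[0]])
for nm,a,b,h,l in [('pad',(325,262),(492,262),10,68),('car',(320,333),(501,332),260.8-188.5+8,60)]:
    A,B=f(*a,h),f(*b,h);c=(A+B)/2+l*e;print(nm,A,B,c,'yaw',np.arctan2(B[1]-A[1],B[0]-A[0])-np.pi/2)
```

```text
pad [ 409.7111522 -292.13433  ] [ 414.19248096 -216.67548747] [ 479.8253418  -258.55033677] yaw -0.05931805109146038
car [ 418.37202053 -283.15370574] [ 421.47954188 -224.95500852] [ 479.81418582 -257.71208774] yaw -0.053344375883148
```

>>> carry_out(rows=[[0.002, -0.003, 0.1, 0, 0, 0.001, -1], [0.002, -0.003, 0.2, 0, 0, 0.001, -1], [0.002, -0.003, 0.26, 0, 0, 0.001, -1], [0.002, -0.003, 0.285, 0, 0, 0.001, -1], [0.002, -0.003, 0.295, 0, 0, 0.001, -1], [0.002, -0.003, 0.3, 0, 0, 0.001, -1], [0.002, -0.003, 0.305, 0, 0, 0.001, -1], [0.002, -0.003, 0.305, 0, 0, 0.001, -1]])

```text
clock: 7.1
position: [438.1, -256.5, 199.6]
ee_rot: [0.032, 0.999, -0.0, 0.0]
contact_force: [0.2, -0.4, -1.7]
gripper_width: 11.6
grasp_force: 59.1
```

>>> carry_out(rows=[[0, 0, 0.002, 0, 0, 0, -1], [0, 0, 0.004, 0, 0, 0, -1], [0, 0, 0.006, 0, 0, 0, -1], [0, 0, 0.007, 0, 0, 0, -1], [0, 0, 0.007, 0, 0, 0, -1]])

```text
clock: 7.72
position: [438.0, -256.5, 198.5]
ee_rot: [0.032, 0.999, -0.0, 0.0]
contact_force: [-2.2, 1.3, 5.0]
gripper_width: 11.1
grasp_force: 59.9
```

>>> carry_out(rows=[[0, 0, 0, 0, 0, 0, -0.5], [0, 0, 0, 0, 0, 0, -0.2], [0, 0, 0, 0, 0, 0, 0], [0, 0, 0, 0, 0, 0, 0], [0, 0, -0.1, 0, 0, 0, 0], [0, 0, -0.3, 0, 0, 0, 0], [0, 0, -0.5, 0, 0, 0, 0], [0, 0, -0.75, 0, 0, 0, 0], [0, 0, -1, 0, 0, 0, -1], [0, 0, -1, 0, 0, 0, -1], [0, 0, -1, 0, 0, 0, -1]])

```text
clock: 9.1
position: [437.5, -256.3, 397.3]
ee_rot: [0.032, 0.999, 0.0, -0.0]
contact_force: [0.0, -0.2, 0.4]
gripper_width: 0.2
grasp_force: 0.0
```

Run:
```python
from h import *
s=arm.read_state();print(s['position'],s['gripper_width'])
snap('wrist','w5');b=cv2.imread('pics/w5.png');cv2.imwrite('pics/w5b.png',cv2.resize(b,(800,600),interpolation=cv2.INTER_CUBIC))
z=L('s0');print('cap scene depth',[dep(z,155+x/2.963,180+y/2.963).round(1) for x,y in[(103,40),(103,36),(103,46)]])
```

```text
[ 437.54971403 -256.26426933  397.33338889] 0.19124084675237654
cap scene depth [array([ 652.3, -262.5,  200.3]), array([ 646.1, -267.9,  199.6]), array([ 660.7, -255.4,  200.4])]
```

View pics/w5b.png

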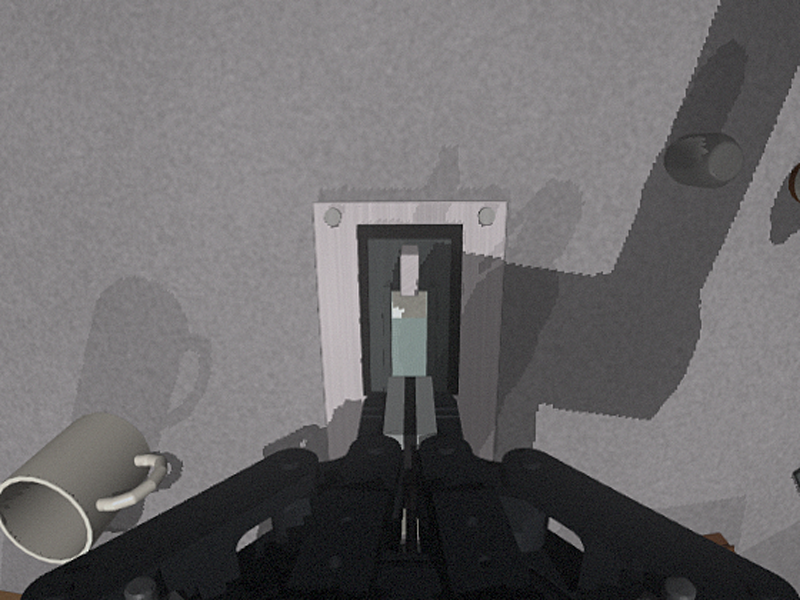

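The carrier lies centred and square on the pad, with an even margin around (410,310). Next I locate the cap top in the stored scene depth.

Run:
```python
from h import *
for n in('s0','d0','d3'):
    z=L(n);u,v=proj(z,[650,-267,200]);P=[]
    for i in range(int(v)-25,int(v)+25):
        for j in range(int(u)-25,int(u)+25):
            p=dep(z,j,i)
            if 197<p[2]<203 and np.hypot(p[0]-650,p[1]+267)<35:P.append(p)
    P=np.array(P);print(n,len(P),P.mean(0).round(1),((P.max(0)+P.min(0))/2).round(1),np.ptp(P,0).round(1))
plan([651,-268,207])
```

```text
s0 61 [ 650.7 -265.8  200.1] [ 650.3 -264.8  200.2] [35.3 36.5  5.6]
d0 44 [ 646.1 -265.1  200.4] [ 646.8 -266.   200. ] [33.6 34.2  5.6]
d3 48 [ 645.2 -264.8  200.3] [ 645.8 -265.1  200.2] [36.6 35.9  5.4]
shift [-1.0693  0.0095  0.1706] turn [0. 0. 0.]
```

>>> carry_out(rows=[[-0.25, 0, -0.05, 0, 0, 0, -1], [-0.5, 0, -0.05, 0, 0, 0, -1], [-0.75, 0.01, -0.05, 0, 0, 0, -1], [-0.95, 0.016, -0.05, 0, 0, 0, -1], [-0.95, 0.016, -0.05, 0, 0, 0, -1]])

```text
clock: 9.78
position: [630.1, -265.1, 403.4]
ee_rot: [0.031, 1.0, 0.001, -0.003]
contact_force: [0.3, -0.8, -1.3]
gripper_width: -0.0
grasp_force: 0.0
```

>>> carry_out(rows=[[-0.109, 0, 0.05, 0, 0, 0, -1], [-0.109, 0, 0.1, 0, 0, 0, -1], [-0.109, 0, 0.12, 0, 0, 0, -1], [-0.109, 0, 0.12, 0, 0, 0, -1]])

```text
clock: 10.28
position: [648.8, -266.8, 383.7]
ee_rot: [0.032, 0.999, 0.0, -0.001]
contact_force: [0.2, -0.3, 0.7]
gripper_width: -0.0
grasp_force: 0.0
```

Run:
```python
from h import *
plan([649,-266.5,220])
s=arm.read_state();print(s['position'],s['contact_force'])
for n in('side','scene'):
    snap(n,n+'6')
def crop(n):
    z=L(n+'6');u,v=map(int,proj(z,[650,-267,205]));return cv2.resize(cv2.imread(f'pics/{n}6.png')[v-50:v+50,u-33:u+33],(396,600),interpolation=cv2.INTER_CUBIC)
cv2.imwrite('pics/x6.png',np.hstack([crop('side'),crop('scene')]))
```

```text
shift [-0.0011  0.0016  0.0436] turn [0. 0. 0.]
[ 648.77638755 -266.79916266  383.72168673] [ 0.20678201 -0.26934293  0.71028144]
```

View pics/x6.png

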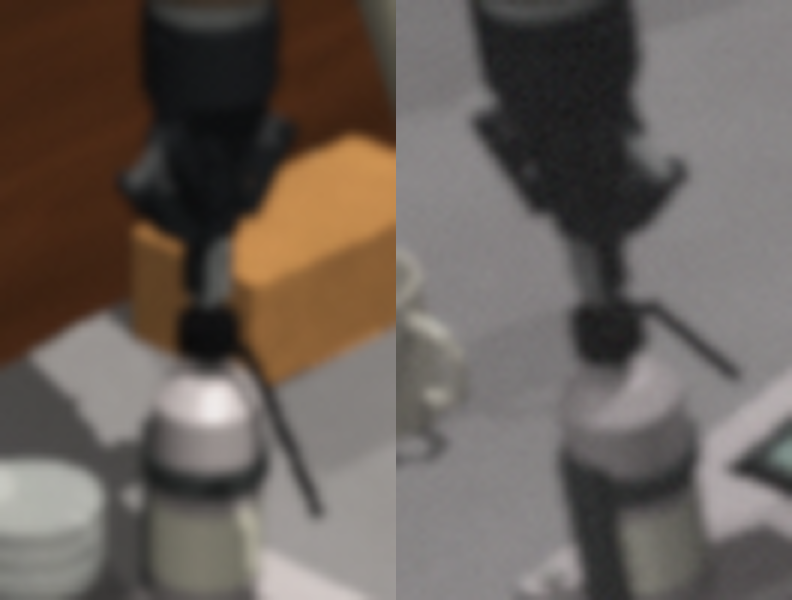

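The fingertips stand centred just above the cap in both views. That was picture 10, so the rest goes by numbers. Now I press.

>>> carry_out(rows=[[0, 0, 0.03, 0, 0, 0, -1], [0, 0, 0.05, 0, 0, 0, -1], [0, 0, 0.07, 0, 0, 0, -1], [0, 0, 0.085, 0, 0, 0, -1], [0, 0, 0.095, 0, 0, 0, -1], [0, 0, 0.095, 0, 0, 0, -1]])

```text
clock: 11.12
position: [649.4, -266.6, 366.2]
ee_rot: [0.032, 0.999, -0.0, 0.0]
contact_force: [-2.1, 1.8, 6.8]
gripper_width: -0.2
grasp_force: 3.2
```

>>> carry_out(rows=[[0, 0, 0.012, 0, 0, 0, -1], [0, 0, 0.02, 0, 0, 0, -1], [0, 0, 0.028, 0, 0, 0, -1], [0, 0, 0.028, 0, 0, 0, -1]])

```text
clock: 11.62
position: [649.2, -266.5, 363.5]
ee_rot: [0.031, 1.0, -0.001, 0.001]
contact_force: [-5.4, 5.0, 13.4]
gripper_width: 0.2
grasp_force: 6.7
```

>>> carry_out(rows=[[0, 0, 0.01, 0, 0, 0, -1], [0, 0, 0.02, 0, 0, 0, -1], [0, 0, 0.02, 0, 0, 0, -1]])

```text
clock: 12.0
position: [648.9, -266.3, 363.4]
ee_rot: [0.031, 1.0, -0.002, 0.002]
contact_force: [-9.0, 6.9, 23.7]
gripper_width: 0.2
grasp_force: 11.9
```

The force rises without any further travel, so the cap is on its stop. I let it up and go back above the carrier.

>>> carry_out(rows=[[0, 0, -0.05, 0, 0, 0, -1], [0, 0, -0.1, 0, 0, 0, -1], [0, 0, -0.15, 0, 0, 0, -1], [0, 0, -0.25, 0, 0, 0, -1], [0, 0, -0.25, 0, 0, 0, -1], [0, 0, -0.25, 0, 0, 0, -1]])

```text
clock: 12.75
position: [649.6, -266.7, 404.1]
ee_rot: [0.032, 0.999, 0.0, -0.001]
contact_force: [0.1, -0.1, -0.8]
gripper_width: 0.1
grasp_force: 0.0
```

>>> carry_out(rows=[[0.25, 0, 0, 0, 0, 0, -1], [0.5, 0, 0, 0, 0, 0, -1], [0.75, -0.01, 0, 0, 0, 0, 0], [0.95, -0.016, 0, 0, 0, 0, 0.3], [0.95, -0.016, 0, 0, 0, 0, 0.3], [0.95, -0.016, 0, 0, 0, 0, 0.3]])

```text
clock: 13.5
position: [460.2, -257.9, 405.1]
ee_rot: [0.032, 0.999, -0.0, 0.0]
contact_force: [0.1, -0.2, 0.0]
gripper_width: 55.6
grasp_force: 0.0
```

Run:
```python
from h import *
s=arm.read_state();print(s['clock'],s['position'],s['gripper_width'])
snap('wrist','w7');snap('scene','s7')
# carrier/pad shifted?  compare scene before/after near pad and cap
a=L('scene6')['im'].astype(int);b=L('s7')['im'].astype(int);z=L('s7')
for nm,p in[('carrier',(480,-258,15)),('fin',(438,-256,50))]:
    u,v=map(int,proj(z,p));print(nm,abs(a-b)[v-8:v+8,u-8:u+8].mean())
u,v=map(int,proj(z,[649,-266.5,200]));P=np.array([dep(z,j,i) for i in range(v-4,v+5) for j in range(u-4,u+5)]);print('cap top z',np.median(P[P[:,2]>185][:,2]),P[:,2].max())
# grip: TCP where it let go
plan([437.7,-256.4,198.5-155])
```

```text
13.5 [ 460.15395279 -257.89514078  405.08828801] 55.57277361563144
carrier 11.596354166666666
fin 1.26171875
cap top z 199.80455145324595 203.17705194930045
shift [1.1510e-01 1.0000e-04 1.0319e+00] turn [0. 0. 0.]
```

>>> carry_out(rows=[[0.115, 0, 0.1, 0, 0, 0, 0.3], [0.115, 0, 0.3, 0, 0, 0, 0.3], [0.115, 0, 0.5, 0, 0, 0, 0.3], [0.115, 0, 0.7, 0, 0, 0, 0.3], [0.115, 0, 0.7, 0, 0, 0, 0.3]])

```text
clock: 14.22
position: [436.7, -256.1, 262.3]
ee_rot: [0.032, 0.999, 0.001, -0.004]
contact_force: [0.3, 0.8, 0.3]
gripper_width: 55.8
grasp_force: 0.0
```

>>> carry_out(rows=[[0, 0, 0.15, 0, 0, 0, 0.3], [0, 0, 0.25, 0, 0, 0, 0.3], [0, 0, 0.33, 0, 0, 0, 0.3], [0, 0, 0.33, 0, 0, 0, 0.3], [0, 0, 0.33, 0, 0, 0, -1], [0, 0, 0.33, 0, 0, 0, -1], [0, 0, 0.33, 0, 0, 0, -1], [0, 0, 0.33, 0, 0, 0, -1], [0, 0, 0.33, 0, 0, 0, -1], [0, 0, 0.33, 0, 0, 0, -1]])

```text
clock: 15.48
position: [437.3, -256.5, 200.5]
ee_rot: [0.032, 1.0, -0.0, 0.001]
contact_force: [-0.7, 0.5, 6.5]
gripper_width: 11.0
grasp_force: 60.2
```

>>> carry_out(rows=[[0, 0, -0.05, 0, 0, 0, -1], [0, 0, -0.15, 0, 0, 0, -1], [0, 0, -0.3, 0, 0, 0, -1], [0, 0, -0.45, 0, 0, 0, -1], [0, 0, -0.6, 0, 0, 0, -1], [0, 0, -0.6, 0, 0, 0, -1], [0, 0, -0.6, 0, 0, 0, -1]])

```text
clock: 16.35
position: [436.1, -256.2, 318.6]
ee_rot: [0.032, 0.999, 0.0, -0.001]
contact_force: [-0.4, 0.5, -2.1]
gripper_width: 11.1
grasp_force: 59.3
```

Run:
```python
from h import *
s=arm.read_state();print(s['position'],s['contact_force'],s['joints'].round(2))
snap('wrist','w8');z=L('w8')
S=s['position'][2]
print([dep(z,u*.7,v*.7).round(1)-[0,0,S] for u,v in[(340,350),(480,350),(340,400),(480,400),(410,520)]])
a=L('w4')['im'].astype(int);b=L('w8')['im'].astype(int)
print('col edges', [int(x) for x in b[262,215:240].mean(1)],[int(x) for x in a[262,215:240].mean(1)])
print('row edges', [int(x) for x in b[225:240,240].mean(1)],[int(x) for x in a[225:240,240].mean(1)])
```

```text
[ 436.13551484 -256.16669055  318.55488917] [-0.41340294  0.53456573 -2.11339698] [-0.21  0.27 -0.4  -0.   -0.9  -1.42]
[array([ 421.7       , -278.        , -182.55488917]), array([ 424.4       , -232.        , -181.75488917]), array([ 440.1       , -280.        , -182.55488917]), array([ 443.        , -232.3       , -182.15488917]), array([ 490.6       , -259.3       , -180.45488917])]
col edges [181, 184, 188, 190, 184, 180, 186, 194, 153, 102, 79, 64, 74, 77, 75, 73, 73, 85, 78, 72, 75, 77, 77, 80, 78] [172, 176, 177, 179, 176, 176, 176, 185, 146, 75, 63, 71, 71, 72, 71, 73, 74, 73, 69, 71, 72, 75, 80, 77, 74]
row edges [190, 184, 183, 185, 183, 196, 167, 63, 46, 52, 54, 58, 78, 74, 79] [46, 42, 47, 54, 43, 43, 48, 45, 53, 49, 55, 63, 72, 76, 75]
```

Run:
```python
from h import *
for n in('s0','d0','scene6','side6'):
    z=L(n);im=z['im'].astype(int);P=[];W=[];uv=[]
    u0,v0=map(int,proj(z,[503,281,36]))
    for i in range(max(0,v0-70),min(420,v0+70)):
        for j in range(max(0,u0-90),min(560,u0+90)):
            if z['d'][i,j]==0: continue
            p=dep(z,j,i);q=onz(z,j,i,36)
            if 30<p[2]<42 and np.hypot(p[0]-503,p[1]-281)<125:
                P.append(q[:2])
                if np.hypot(q[0]-503,q[1]-281)<60 and im[i,j,0]<im[i,j,1]-6: W.append(q[:2])
    r=cv2.minAreaRect(np.float32(P));e=cv2.fitEllipse(cv2.convexHull(np.float32(W)))
    print(n,len(P),r,len(W),np.mean(W,0).round(1),e)
```

```text
s0 2244 ((503.09991455078125, 280.47479248046875), (178.7715606689453, 165.34056091308594), 79.40595245361328) 492 [499.5 279. ] ((498.8346252441406, 279.4373779296875), (87.94358825683594, 89.03184509277344), 47.93644332885742)
d0 2782 ((487.46527099609375, 281.88531494140625), (180.98995971679688, 174.01846313476562), 79.98072052001953) 629 [497.7 278.1] ((498.470947265625, 277.7780456542969), (89.81848907470703, 91.85961151123047), 58.40351486206055)
scene6 2244 ((502.54730224609375, 280.8694763183594), (179.30404663085938, 167.97689819335938), 79.45259094238281) 493 [499.5 279. ] ((498.5877990722656, 279.23797607421875), (87.18016815185547, 89.24811553955078), 41.55741500854492)
side6 2777 ((488.88055419921875, 281.73809814453125), (181.19888305664062, 171.17208862304688), 79.98429870605469) 630 [497.7 278.1] ((498.5184020996094, 277.7256774902344), (89.74835968017578, 92.10563659667969), 57.6923942565918)
```

>>> carry_out(rows=[[-0.01, 0.15, 0, 0, 0, 0, -1], [-0.02, 0.35, 0, 0, 0, 0, -1], [-0.03, 0.55, 0, 0, 0, 0, -1], [-0.04, 0.75, 0, 0, 0, 0, -1], [-0.053, 0.895, 0, 0, 0, 0, -1], [-0.053, 0.895, 0, 0, 0, 0, -1]])

```text
clock: 17.15
position: [458.8, -77.0, 318.3]
ee_rot: [0.03, 1.0, -0.0, -0.001]
contact_force: [-0.2, -0.3, -1.7]
gripper_width: 11.0
grasp_force: 59.3
```

>>> carry_out(rows=[[-0.01, 0.15, 0, 0, 0, 0, -1], [-0.02, 0.35, 0, 0, 0, 0.01, -1], [-0.03, 0.55, 0, 0, 0, 0.02, -1], [-0.04, 0.75, 0, 0, 0, 0.03, -1], [-0.053, 0.895, 0, 0, 0, 0.037, -1], [-0.053, 0.895, 0, 0, 0, 0.037, -1], [-0.053, 0.895, 0, 0, 0, 0.037, -1]])

```text
clock: 18.02
position: [480.5, 98.6, 318.6]
ee_rot: [0.09, 0.996, -0.001, -0.001]
contact_force: [-0.0, -0.4, -1.7]
gripper_width: 10.8
grasp_force: 59.3
```

Run:
```python
from h import *
s=arm.read_state();print(s['clock'],s['position'])
snap('wrist','w9');z=L('w9');im=z['im'].astype(int);print(proj(z,[498.6,278.6,36]))
W=[];wh=[]
for i in range(420):
    for j in range(560):
        q=onz(z,j,i,36);r=np.hypot(q[0]-498.6,q[1]-278.6)
        if r<65 and im[i,j,0]<im[i,j,1]-8 and im[i,j,1]>90: W.append((q[0],q[1],j,i))
W=np.array(W);print(len(W),W.min(0),W.max(0))
e=cv2.fitEllipse(cv2.convexHull(np.float32(W[:,:2])));print(e)
yaw=-.18;c=np.array([np.cos(yaw),np.sin(yaw)])
g=np.array([498.6,278.6])-57.5*c;print(g);plan([*g,160],np.pi/2+yaw)
```

```text
18.025 [480.46636688  98.6249869  318.55535513]
(np.float64(518.592131169381), np.float64(193.12368147338438))
8477 [456.36999976 234.5121294  465.         139.        ] [544.90342187 315.05181187 559.         248.        ]
((500.779296875, 278.54345703125), (88.15979766845703, 88.73917388916016), 106.27479553222656)
[442.02898766 288.89420047]
shift [0.3606 0.9021 0.0183] turn [-0.0004 -0.0005 -0.0004]
```

>>> carry_out(rows=[[0.06, 0.15, 0, 0, 0, 0, -1], [0.14, 0.35, 0, 0, 0, 0, -1], [0.22, 0.55, 0, 0, 0, 0, -1], [0.3, 0.75, 0, 0, 0, 0, -1], [0.353, 0.903, 0.05, 0, 0, 0, -1], [0.353, 0.903, 0.15, 0, 0, 0, -1], [0.353, 0.903, 0.25, 0, 0, 0, -1], [0.353, 0.903, 0.33, 0, 0, 0, -1], [0.353, 0.903, 0.33, 0, 0, 0, -1], [0.353, 0.903, 0.33, 0, 0, 0, -1]])

```text
clock: 19.32
position: [444.1, 289.5, 254.0]
ee_rot: [0.09, 0.996, 0.0, 0.0]
contact_force: [0.3, -0.1, -1.7]
gripper_width: 11.2
grasp_force: 59.3
```

Run:
```python
from h import *
s=arm.read_state();print(s['clock'],s['position'],s['joints'].round(2))
snap('wrist','wa');z=L('wa');im=z['im'].astype(int)
# carrier back edge position via nominal pixels
f=lambda x,y,h:onz(z,(x+.5)*.7-.5,(y+.5)*.7-.5,h)[:2]
g=im.mean(2)
for col in(232,250,330,345): 
    c=g[215:250,col];print(col,215+np.argmin(np.diff(c)),np.diff(c).min())
for row in(245,262):print(row,[(a+int(np.argmax(abs(np.diff(g[row,a:b])))) ) for a,b in((210,240),(335,365))])
plan([443.6,288.9,226.5-155],np.pi/2-.18)
```

```text
19.325 [444.10180381 289.45002602 254.00912683] [ 0.88  0.39 -0.42  0.   -0.76 -2.64]
232 231 -116.00000000000001
250 231 -116.33333333333333
330 216 -73.33333333333333
345 231 -30.666666666666664
245 [223, 349]
262 [224, 348]
shift [ 0.0017 -0.0042  0.1387] turn [ 0.0004  0.0003 -0.0001]
```

Run:
```python
from h import *
z=L('wa');A=onz(z,223.7,231.5,71.5);B=onz(z,349.3,231.5,71.5);y=np.arctan2(B[1]-A[1],B[0]-A[0])-np.pi/2
c=np.array([np.cos(y),np.sin(y)]);print(y,np.hypot(*(B-A)[:2]),'slide',(A+B)[:2]/2+76*c)
```

```text
-0.18157286834898456 58.477294032073296 slide [499.84900704 279.49674228]
```

>>> carry_out(rows=[[0, -0.004, 0.05, 0, 0, 0, -1], [0, -0.004, 0.09, 0, 0, 0, -1], [0, -0.004, 0.115, 0, 0, 0, -1], [0, -0.004, 0.125, 0, 0, 0, -1], [0, -0.004, 0.13, 0, 0, 0, -1], [0, -0.004, 0.135, 0, 0, 0, -1], [0, -0.004, 0.135, 0, 0, 0, -1]])

```text
clock: 20.25
position: [443.5, 289.2, 226.7]
ee_rot: [0.09, 0.996, 0.0, 0.0]
contact_force: [-0.4, 1.0, 0.2]
gripper_width: 11.1
grasp_force: 59.5
```

>>> carry_out(rows=[[0, 0, 0.002, 0, 0, 0, -1], [0, 0, 0.004, 0, 0, 0, -1], [0, 0, 0.006, 0, 0, 0, -1], [0, 0, 0.006, 0, 0, 0, -1]])

```text
clock: 20.75
position: [443.5, 289.2, 226.5]
ee_rot: [0.09, 0.996, 0.0, 0.0]
contact_force: [-3.4, -1.0, 8.4]
gripper_width: 10.9
grasp_force: 60.7
```

In contact at about 10 N, so I release and retreat straight up.

>>> carry_out(rows=[[0, 0, -0.003, 0, 0, 0, -0.5], [0, 0, -0.003, 0, 0, 0, -0.2], [0, 0, -0.003, 0, 0, 0, 0], [0, 0, -0.003, 0, 0, 0, 0], [0, 0, -0.1, 0, 0, 0, 0], [0, 0, -0.3, 0, 0, 0, 0], [0, 0, -0.5, 0, 0, 0, 0], [0, 0, -0.75, 0, 0, 0, 0], [0, 0, -0.95, 0, 0, 0, 0], [0, 0, -0.95, 0, 0, 0, 0], [0, 0, -0.95, 0, 0, 0, 0]])

```text
clock: 22.12
position: [443.1, 288.8, 414.4]
ee_rot: [0.09, 0.996, -0.0, -0.001]
contact_force: [-0.4, -0.6, -0.1]
gripper_width: 43.0
grasp_force: 0.0
```

Run:
```python
from h import *
s=arm.read_state();print(s['clock'],s['position'],s['contact_force'],s['gripper_width'])
snap('wrist','wb');z=L('wb');im=z['im'].astype(int)
# dark plate / white base / window region outlines on base top
D=[];W=[];Z=[]
for i in range(420):
    for j in range(560):
        q=onz(z,j,i,44);r=np.hypot(q[0]-484,q[1]-281)
        if z['d'][i,j]>0 and r<85:
            p=dep(z,j,i)
            if 42<p[2]<49: D.append(p[:2]);Z.append(p)
D=np.float32(D);r=cv2.minAreaRect(D);print('plate',len(D),r)
Z=np.array(Z);A=np.c_[Z[:,:2],np.ones(len(Z))];print('tilt',np.linalg.lstsq(A,Z[:,2],rcond=None)[0])
# window centre from arc visible on both sides
for i in range(0,420):
    for j in range(560):
        q=onz(z,j,i,36);rr=np.hypot(q[0]-500,q[1]-278.6)
        if 30<rr<60 and z['d'][i,j]>0 and im[i,j,0]<im[i,j,1]-8 and im[i,j,1]>90 and dep(z,j,i)[2]<40: W.append(q[:2])
W=np.float32(W);print('win',len(W),cv2.fitEllipse(cv2.convexHull(W)) if len(W)>20 else '',W.min(0),W.max(0))
```

```text
22.125 [443.13841468 288.79983238 414.35093725] [-0.36732434 -0.57424263 -0.13261479] 42.962178971752884
plate 5766 ((485.4255676269531, 281.7562255859375), (60.07133865356445, 118.63291931152344), 79.59999084472656)
tilt [ 1.28102192e-02 -1.42756976e-03  3.92913318e+01]
win 949 ((500.7034912109375, 277.4280090332031), (87.18115997314453, 88.02108001708984), 168.22801208496094) [463.911   233.55458] [534.7609  321.23645]
```

```bash
python3 -c "
from bench import arm
print(arm.job_done())"
```

```text
the job is handed in; nothing more can be done
None
```

The job is handed in: the carrier sat square on the pad while the cap was pressed to its stop and sprang back, and it now lies released on the light base, slide within about 2 mm of the window centre, at about 22 s on the clock.

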